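# Draw a batch of rollers for inspection with the feeder pedal

### The arm

A 6-joint arm with a two-finger parallel gripper is mounted at the origin on the work surface. World frame = base frame: x ahead of the robot, y to its left, z up, the work surface at z = 0. Lengths are in m, angles in rad, forces in N, time in s.
With the tool pointing down it reaches from about 0.325 to 0.775 m from the base axis. Payload 9.3 kg.
Tool frame: the origin (TCP) lies between the finger pads; the fingertips stand 14 mm ahead of it and the grasp point (between the pads) lies 5 mm behind it; z points along the fingers, y is the line along which they close (so a half turn about z gives the same grasp; the last joint's range is limited). The gripper opens to 85 mm and grips with 20 to 120 N. Pads are 22 mm wide; open, the fingers measure 114 mm over their backs; the gripper's body (76 mm by 85 mm) begins 54 mm behind the grasp point. The pads swing forward as they close: fully open they stand 13 mm farther back than shut.
Start: joints at [-1.313, 0.259, 0.021, 1.334, 0, 1.418], TCP at [0.22, -0.504, 0.245] pointing down, gripper open.
Joint ranges: [-3.04, 3.04], [-0.91, 1.82], [-1.04, 1.36], [-1.92, 1.95], [-1.52, 1.45], [-3.14, 3.14]. Speed limits (rad/s): [2.22, 2.22, 2.79, 3.14, 3.14, 3.14].

### API

Orientations are given as a unit quaternion [x, y, z, w].
In Python, from cell import arm gives the robot as it stands.
- The arm moves only by the tool servo_tool, never from a script. Its argument "targets" is a list of rows, each a list of 7 numbers: the shift along the world's x, y, z in m, then the turn, a rotation vector about the world's x, y, z in degrees, then the opening, from -1 (shut) to 1 (fully open). In form: [[tx, ty, tz, ax, ay, az, fingers], ...]. A call has 1 to 20 rows; each row is the pose to reach, as a shift and turn from the pose commanded when the call began; what a row does not reach only later rows make up. A row lasts 1/8 s, in which the tool goes at most 62.5 mm and 10.7 degrees, less where a joint would pass 70% of its speed; a pose out of reach is approached as far as the arm can. A call with a gripper value outside its range is refused whole. The fingers move at their own pace and stop on an object; the grip force is fixed at half the most. Time passes only in rows, so rows that repeat a pose let the fingers close. It gives the time, the measured TCP pose, the force, the opening and the grip force at its end, in the units of the state.
- arm.get_state(): the state, without advancing time (a new reading comes with each control period).
- arm.read_camera(name): name is "scene" or "side" or "wrist"; returns a dict with "color" (480x640x3 uint8, blue, green, red), "depth" (480x640 float32, m along the optical axis (not along the pixel's ray), 0 where there is no reading), "K" (3x3 intrinsics, pixels), "cam_to_world" (4x4, takes a point from camera to world coordinates). Camera axes: x right, y down, z forward; pixel columns grow to the right and rows downward; lengths in m; the calibration is good to about 2 mm. A picture is of the moment at which its call begins.
- arm.close_job(): hands the job in; it is judged then, once.
The state is a dict: "clock": time; "q": joint angles; "joint_velocities": joint speeds; "joint_efforts": joint torques, N m; "tcp_pos": TCP position; "ee_rot": TCP orientation; "contact_force": force on the tool from outside, world axes, zero at the start; "ft_torque": the same for the moment, N m; "finger_gap": finger opening in m; "grip_force": force on a finger pad.
Only numpy, scipy, OpenCV 4.12 (cv2) and the standard library are available. Lean on these libraries where they do the work, as an engineer would, in place of code of your own. Each camera call takes 0.05 s, during which the arm holds its last target. There are 200 camera calls.

### The job

Lay out a batch for inspection: take the plug gauge out of the feeder's bay and stand it upright on the dark steel inspection plate, and slide the empty tray into the bay so that its open end is under the spout. Press the feeder's pedal fully down to its stop and keep it there until all four rollers have run into the tray, then let the pedal up and set the tray with its four rollers flat on the inspection plate beside the gauge. Do not disturb the vee block, the bottle or the pencil cup.

Things in the scene. Friction and masses are not known exactly. Their poses are not given: they have to be found in the camera images.
- feeder: Grey bench-top roller feeder, fixed. Origin: bench point (z 0) straight under the middle of its spout; x points from the open bay in front into the machine, y to the left. Behind the spout a sloping steel channel (x 20 to 130 mm, up to 135 mm high) holds four rollers behind a gate that the pedal raises; then a body to x 180, y +-50, 95 mm tall. Pedal at its right
- spout (a point): Centre of the spout's open lower edge, 45 mm above the bench. Opening feeder x -16 to +20, y -18 to +18 mm; outside x -20 to +26, y -22 to +22 mm; top edge 110 mm above the bench. Rollers drop straight down here: the tray's end without handle belongs under it, the handle stays outside, towards the robot
- bay (a point): Centre of the bay's floor in front of the spout, on the bench, at feeder x -50 mm. Two low rails flank the bay: inner faces at feeder y +-45 mm, 18 mm tall, feeder x -90 to +50 mm. The bay ends at a face at feeder x +50 mm
- pedal (a joint): Hinged spring pedal of the feeder, rad: 0 up (released), 0.30 down at its stop. It springs back; needs about 6 N at the pad to start and 11 N at the stop. The gate is linked to it and lets rollers through only near the stop
- pedal_pad (a point): Point on top of the pedal's black rubber pad, on its middle line, 90 mm from the hinge, 20 mm from the free end; moves with it. Plate 110 x 56 mm, hinged along feeder y at feeder x +55, y -130 mm, height 35 mm; it runs from the hinge towards the robot, sloping up 0.30 rad when released, level at the stop (this point then 42 mm above the bench)
- tray: Open aluminium tray, 130 mm (x) x 70 mm (y) x 30 mm tall, walls and floor 4 mm, with an upright flat handle plate standing in its -x half: 40 mm along x (x -55 to -15 mm), 10 mm thick in y, top 85 mm above the underside. Origin: centre of the underside, z up. About 0.22 kg
- gauge: Steel plug gauge standing upright: foot 40 mm diameter x 35 mm tall, shank above it 24 mm diameter, 85 mm tall in all. Origin: centre of the underside, z up. About 0.35 kg. Stands in the feeder's bay at the start
- plate: Flat dark steel inspection plate lying on the bench, fixed, 180 mm (x) x 220 mm (y) x 20 mm thick. Origin: centre of the underside, so its top is at z 20 mm
- vee_block: Bystander: small steel vee block, 45 x 45 x 40 mm, on the inspection plate. Origin: centre of the underside
- bottle: Bystander: white bottle, 56 mm diameter, 130 mm tall. Origin: centre of the underside
- pencil_cup: Bystander: steel cup with pencils, 72 mm diameter, 85 mm tall, pencils to 140 mm. Origin: centre of the underside
- roller0: Steel roller no. 1 counted from the gate, cylinder 18 mm diameter x 24 mm long, lying in the feeder's channel. Origin: its centre; its axis is its y
- roller1: Steel roller no. 2 counted from the gate, cylinder 18 mm diameter x 24 mm long, lying in the feeder's channel. Origin: its centre; its axis is its y
- roller2: Steel roller no. 3 counted from the gate, cylinder 18 mm diameter x 24 mm long, lying in the feeder's channel. Origin: its centre; its axis is its y
- roller3: Steel roller no. 4 counted from the gate, cylinder 18 mm diameter x 24 mm long, lying in the feeder's channel. Origin: its centre; its axis is its y
Mind the look-alikes: they are no part of the job. Leave any orange look-alike of the gauge alone.

How it is judged:
On the way, in this order (a step that is already met when the one before it is completed fails the run):
1. the tray stands in the feeder's bay under the spout, the pedal still up (x of tray in the frame of feeder between -0.065 and -0.01 m and y of tray in the frame of feeder between -0.03 and 0.03 m and height (world z) of tray below 0.008 m and value of joint pedal below 0.08 rad), for 0.1 s.
2. the pedal is pressed down to its stop while the tray is in the bay (x of tray in the frame of feeder between -0.065 and -0.01 m and y of tray in the frame of feeder between -0.03 and 0.03 m and height (world z) of tray below 0.008 m and value of joint pedal above 0.28 rad), for 0.2 s.
At the end, for the whole second after the job is handed in: The tray stands flat (within 0.08 rad) on the inspection plate, its centre over the plate, with all four rollers in it; the gauge stands upright (within 0.08 rad) on the same plate, its centre over the plate; both are at rest and the pedal is back up (below 0.05 rad) (x of tray in the frame of plate between -0.09 and 0.09 m and y of tray in the frame of plate between -0.11 and 0.11 m and z of tray in the frame of plate between 0.016 and 0.024 m and angle between each of tray, gauge's own z axis and vertical below 0.08 rad and linear speed of each of tray, gauge below 0.02 m/s and x of gauge in the frame of plate between -0.09 and 0.09 m and y of gauge in the frame of plate between -0.11 and 0.11 m and z of gauge in the frame of plate between 0.016 and 0.024 m and x of roller0 in the frame of tray between -0.065 and 0.065 m and y of roller0 in the frame of tray between -0.035 and 0.035 m and z of roller0 in the frame of tray between 0 and 0.05 m and x of roller1 in the frame of tray between -0.065 and 0.065 m and y of roller1 in the frame of tray between -0.035 and 0.035 m and z of roller1 in the frame of tray between 0 and 0.05 m and x of roller2 in the frame of tray between -0.065 and 0.065 m and y of roller2 in the frame of tray between -0.035 and 0.035 m and z of roller2 in the frame of tray between 0 and 0.05 m and x of roller3 in the frame of tray between -0.065 and 0.065 m and y of roller3 in the frame of tray between -0.035 and 0.035 m and z of roller3 in the frame of tray between 0 and 0.05 m and value of joint pedal below 0.05 rad); the robot touches nothing.
It fails at once if the vee block is moved by more than 25 mm or tipped (distance of vee_block from where it was at the start of the episode above 0.025 m or angle between vee_block's own z axis and vertical above 0.3 rad).
It fails at once if the bottle is moved by more than 25 mm or tipped (distance of bottle from where it was at the start of the episode above 0.025 m or angle between bottle's own z axis and vertical above 0.3 rad).
It fails at once if the pencil cup is moved by more than 25 mm or tipped (distance of pencil_cup from where it was at the start of the episode above 0.025 m or angle between pencil_cup's own z axis and vertical above 0.3 rad).
It also fails if it takes over 72 s, if anything falls off the work surface, if the arm or the gripper's body presses on something with over 40 N, if the wrist force passes 120 N, or if a joint passes its speed limit or range.

## Working session

There is one attempt and no reset: what is moved stays moved. The work goes in short steps, Python scripts to look and compute and a tool call to move; the robot and the scene stay as the last step left them, time stands still between calls to the robot, and variables do not carry over. Pictures are saved under pics/ and viewed, at most 10 in all, crops included, and the job is handed in when it is done.

Besides the shell and the picture viewer there is one more tool, called after "Emit:" as name([rows], argument=value, ...), one row to a line, values as JSON. servo_tool: Moves the arm, as the interface text tells. Its arguments: {"type":"object","properties":{"targets":{"type":"array","items":{"type":"array","items":{"type":"number"}}}},"required":["targets"]}

```bash
mkdir -p pics; cat > h.py <<'E'
import numpy as np, cv2
from cell import arm
def snap(n,tag):
    c=arm.read_camera(n); np.savez(f'pics/{tag}.npz',**c); cv2.imwrite(f'pics/{tag}.png',c['color']); return c
def pts(c):
    d=c['depth']; v,u=np.indices(d.shape); K=c['K']; p=np.stack([(u-K[0,2])*d/K[0,0],(v-K[1,2])*d/K[1,1],d],-1)
    return p@c['cam_to_world'][:3,:3].T+c['cam_to_world'][:3,3]
def load(t): return dict(np.load(f'pics/{t}.npz'))
E
python3 -c "
from h import *
for n in ['scene','side']:
    c=snap(n,n+'0'); print(c['cam_to_world'].round(3).tolist())
s=arm.get_state();print(s)
"
```

```text
[[-0.62, 0.603, -0.502, 1.083], [0.784, 0.479, -0.394, 0.395], [0.003, -0.638, -0.77, 0.851], [0.0, 0.0, 0.0, 1.0]]
[[-0.946, -0.212, 0.246, 0.309], [-0.323, 0.56, -0.763, 0.89], [0.024, -0.801, -0.598, 0.774], [0.0, 0.0, 0.0, 1.0]]
{'clock': 0.1, 'q': array([-1.31264512e+00,  2.59130436e-01,  2.08433647e-02,  1.33366780e+00,
       -9.83959044e-06,  1.41818953e+00]), 'joint_velocities': array([ 0.00010598, -0.00200838,  0.00261272, -0.00073617, -0.0002392 ,
        0.0011444 ]), 'joint_efforts': array([ 6.05607434e-03, -5.56692910e+01,  3.45068085e+01,  1.16833401e-02,
       -9.11507823e-05, -2.09356692e-06]), 'tcp_pos': array([ 0.21955003, -0.50403837,  0.24473181]), 'ee_rot': array([ 9.78983598e-01,  2.03938176e-01, -3.54681673e-05, -5.78205079e-04]), 'contact_force': array([ 0.31223425, -0.09520696,  0.08314506]), 'ft_torque': array([0.05461044, 0.00395108, 0.00135002]), 'grip_force': 0.0, 'finger_gap': 0.08529489758258267}
```

View pics/scene0.png

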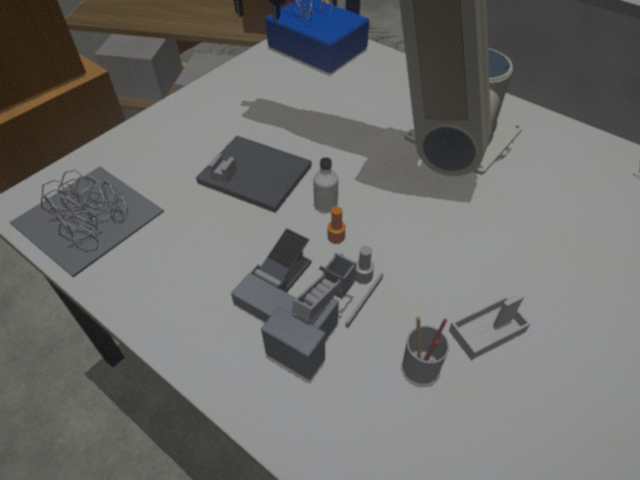

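View pics/side0.png

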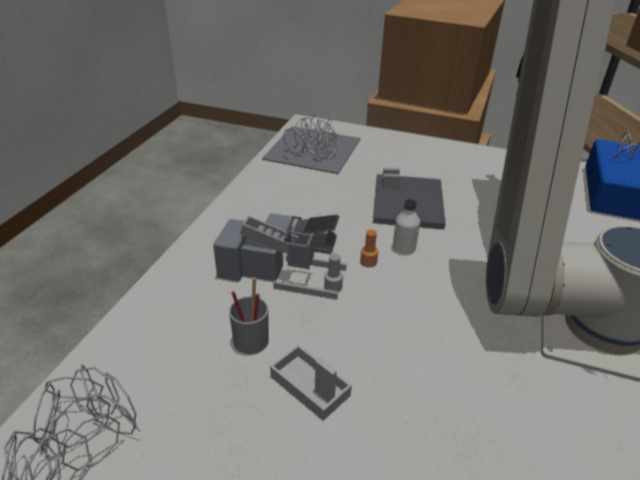

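The scene view shows the tray at about (490,327) with its handle at (512,310). The gauge is at (365,265), the orange look-alike at (336,225), and the bottle at (325,185). The plate is at (255,172) with the vee block at (225,165). The pedal pad is at (290,250) and the cup at (425,355). The side view agrees. Next I'll merge both depth images into a top-down map.

```bash
cat > m.py <<'E'
from h import *
X0,Y0,R=0.2,-0.55,1000
W=np.zeros((600,800),np.float32)   # rows: x descending from .8 ; cols: y descending from .35
P=np.vstack([pts(load(t))[load(t)['depth']>0] for t in ('scene0','side0')])
P=P[(P[:,0]>.2)&(P[:,0]<.8)&(P[:,1]>-.5)&(P[:,1]<.3)&(P[:,2]<.2)]
np.save('pics/P.npy',P)
r=((.8-P[:,0])*1000).astype(int).clip(0,599);c=((.3-P[:,1])*1000).astype(int).clip(0,799)
np.maximum.at(W,(r,c),P[:,2]); W=cv2.dilate(W,np.ones((3,3)))
im=cv2.applyColorMap((W.clip(0,.14)/.14*255).astype(np.uint8),cv2.COLORMAP_JET)
for i in range(0,800,100):
    cv2.line(im,(i,0),(i,599),(255,255,255),1);cv2.putText(im,f'y{.3-i/1000:.1f}',(i+2,10),0,.4,(255,255,255))
    if i<600: cv2.line(im,(0,i),(799,i),(255,255,255),1);cv2.putText(im,f'x{.8-i/1000:.1f}',(2,i+22),0,.4,(255,255,255))
cv2.imwrite('pics/map.png',im)
E
python3 m.py
```

```text
(no output)
```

View pics/map.png

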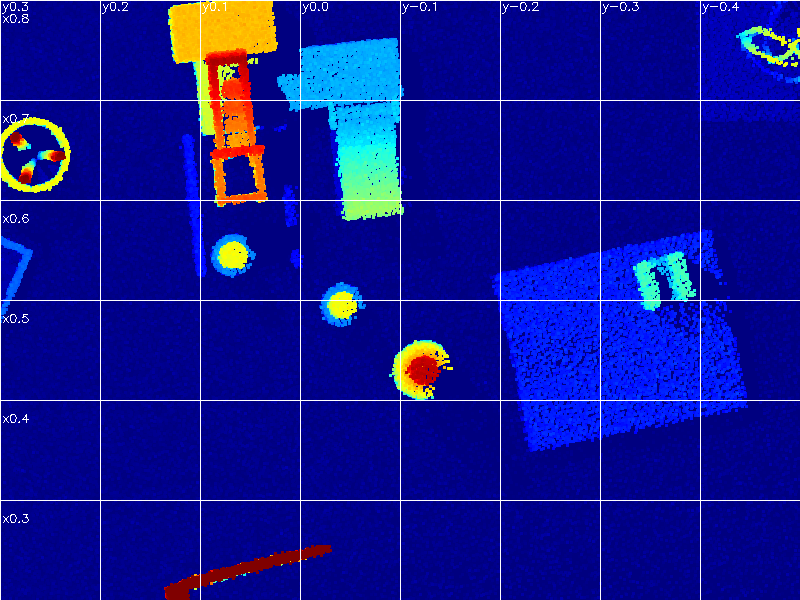

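The map shows the gauge near (x .545, y .067), the orange one at (.495, -.04), and the bottle at (.43, -.12). The plate centre is near (.46, -.32) with the vee block at (.52, -.365). The spout is near (.625, .06), and the tray is off the left edge at y>.27. Now numeric fits for all of these.

```bash
cat > f.py <<'E'
from h import *
P=np.vstack([pts(load(t))[load(t)['depth']>0] for t in ('scene0','side0')])
def sel(x0,x1,y0,y1,z0,z1): 
    return P[(P[:,0]>x0)&(P[:,0]<x1)&(P[:,1]>y0)&(P[:,1]<y1)&(P[:,2]>z0)&(P[:,2]<z1)]
def rect(n,*a):
    q=sel(*a); m=cv2.minAreaRect((q[:,:2]*1000).astype(np.float32)); print(n,len(q),np.round(m[0],1),np.round(m[1],1),round(m[2],2),'z',np.percentile(q[:,2],[5,50,95]).round(4)); return q
rect('gauge top',.5,.6,.03,.11,.078,.095); rect('gauge foot',.5,.6,.03,.11,.028,.06)
rect('orange',.45,.54,-.09,0,.028,.1)
rect('bottle',.38,.5,-.18,-.08,.03,.15)
rect('spout',.58,.66,.03,.1,.095,.118)
rect('railL',.5,.67,.09,.13,.012,.022); rect('railR',.5,.67,-.01,.03,.012,.022)
rect('body',.7,1.,-.0,.15,.088,.1)
rect('pedal',.57,.70,-.11,-.02,.03,.08)
rect('tray',.4,.7,.2,.5,.024,.034); rect('handle',.4,.7,.26,.5,.05,.09); rect('handletop',.4,.7,.26,.5,.08,.09)
rect('cup',.55,.75,.2,.36,.07,.09)
rect('plate',.33,.6,-.48,-.18,.014,.026); rect('vee',.48,.6,-.42,-.32,.03,.07)
for n,a in dict(orange=(.45,.54,-.09,0,.0,.1),gauge=(.5,.6,.03,.11,.08,.09)).items():
    q=sel(*a);print(n,q.mean(0))
for t in ('scene0','side0'):
    P=pts(load(t))[load(t)['depth']>0]; rect(t+' gauge',.5,.6,.03,.11,.08,.095); rect(t+' handletop',.4,.7,.26,.5,.08,.09); rect(t+' plate',.4,.48,-.4,-.3,.005,.03)
E
python3 f.py
```

```text
gauge top 235 [566.   58.5] [67.6 44.8] 0.46 z [0.0792 0.0848 0.0891]
gauge foot 488 [562.1  65.4] [41.5 77.1] 87.17 z [0.0299 0.0373 0.0567]
orange 734 [494.9 -42.5] [38.7 41.8] 58.59 z [0.0317 0.0527 0.0864]
bottle 1770 [ 431.8 -120. ] [52.5 58.5] 57.12 z [0.0353 0.081  0.13  ]
spout 838 [628.4  61.6] [65.2 52.4] 3.32 z [0.0958 0.1038 0.1165]
railL 525 [597.3 106.4] [ 28.7 144.7] 88.35 z [0.0128 0.0175 0.0205]
railR 97 [601.4   9.6] [137.6  13.8] 5.12 z [0.0126 0.0165 0.0197]
body 2406 [750.   74.6] [ 97.6 103.6] 5.28 z [0.0912 0.0952 0.0977]
pedal 2387 [642.2 -63.5] [120.8  78.3] 4.0 z [0.039  0.0559 0.0724]
tray 1738 [558.8 302.9] [ 74.2 256.8] 66.29 z [0.0248 0.0293 0.0329]
handle 2011 [564.7 299.5] [ 52.1 244.4] 75.15 z [0.0524 0.0731 0.0862]
handletop 665 [564.6 299.5] [ 52.  244.4] 75.22 z [0.0806 0.0846 0.0874]
cup 1165 [644.7 267.7] [72.5 73.1] 73.76 z [0.071  0.0804 0.0869]
plate 6789 [ 458.8 -321.4] [184.3 227.1] 11.91 z [0.0173 0.0206 0.0236]
vee 802 [ 519.2 -363.6] [49.9 54.3] 16.55 z [0.0323 0.0505 0.0619]
orange [ 0.49790153 -0.037983    0.02396884]
gauge [0.54809214 0.0671472  0.08472753]
scene0 gauge 115 [565.8  66.1] [67.7 23.3] 2.12 z [0.0816 0.0853 0.0887]
scene0 handletop 337 [563.8 298.7] [ 49.8 243.1] 75.1 z [0.0805 0.0851 0.0877]
scene0 plate 827 [ 439.9 -350. ] [79.7 99.9] 0.0 z [0.0185 0.0213 0.0241]
side0 gauge 100 [566.7  58. ] [66.2 44.9] 1.34 z [0.081  0.0848 0.0923]
side0 handletop 328 [565.  299.5] [ 51.7 243.8] 75.22 z [0.0806 0.0841 0.0866]
side0 plate 562 [ 439.8 -350.2] [99.4 79.5] 89.87 z [0.0174 0.0199 0.0226]
```

```bash
cat > f2.py <<'E'
from h import *
exec(open('f.py').read().split("rect('gauge top'")[0])
def line(n,*a):
    q=sel(*a)[:,:2].astype(np.float32); vx,vy,x,y=cv2.fitLine(q,cv2.DIST_HUBER,0,.01,.01).ravel(); print(n,len(q),'ang',round(float(np.degrees(np.arctan2(vy,vx))),2),'at',x.round(4),y.round(4))
AP=P
for t in ('both','scene0','side0'):
    if t!='both': P=pts(load(t))[load(t)['depth']>0]
    print('==',t)
    rect('gauge top',.52,.575,.04,.095,.078,.095); rect('gauge foot',.515,.575,.03,.1,.024,.05)
    rect('tray',.44,.62,.27,.45,.024,.034); q=rect('handle',.44,.62,.27,.45,.05,.09); rect('handletop',.44,.62,.27,.45,.079,.09); print(q[:,:2].min(0),q[:,:2].max(0))
P=AP
line('railL',.53,.65,.095,.12,.012,.022); line('railR',.53,.65,-.0,.02,.012,.022)
rect('spout',.595,.655,.03,.1,.1,.118)
rect('body',.74,1.,-.0,.15,.088,.1)
rect('pedalpad',.57,.67,-.11,-.02,.042,.09)
for x in np.arange(.585,.70,.015):
    q=sel(x-.005,x+.005,-.085,-.06,.02,.09); print(x.round(3),np.median(q[:,2]).round(4),end=' ')
q=sel(.4,.7,.3,.45,.015,.09); H,_,_=np.histogram2d(q[:,0],q[:,1],bins=[np.arange(.4,.7,.02),np.arange(.28,.45,.02)]); print(); print(H.astype(int))
E
python3 f2.py
```

```text
== both
gauge top 209 [545.1  66.9] [26.9 24. ] 83.42 z [0.0793 0.0848 0.0873]
gauge foot 428 [544.7  67.9] [38.8 40. ] 29.09 z [0.0257 0.0358 0.0467]
tray 1364 [528.6 315.6] [ 73.4 190.4] 65.47 z [0.0248 0.0293 0.0326]
handle 946 [534.9 316.5] [ 25.7 179.6] 66.94 z [0.0522 0.0741 0.0862]
handletop 374 [535.1 316.9] [ 21.6 179.5] 65.76 z [0.0798 0.0844 0.0869]
[0.45159824 0.2703102 ] [0.61994857 0.35490609]
== scene0
gauge top 120 [545.   65.1] [23.3 23.2] 73.39 z [0.0792 0.0849 0.0879]
gauge foot 214 [545.7  68.2] [34.4 37.5] 40.71 z [0.0268 0.0363 0.0462]
tray 650 [528.2 314.8] [ 71.7 190.4] 65.46 z [0.0248 0.0296 0.0327]
handle 397 [533.6 312.8] [ 19.1 179.8] 68.58 z [0.052  0.0755 0.0866]
handletop 171 [533.5 312.7] [ 19.1 179.8] 68.65 z [0.0802 0.0849 0.0874]
[0.45159824 0.27195324] [0.61989785 0.35296705]
== side0
gauge top 89 [544.3  68.1] [23.5 24.7] 43.91 z [0.0796 0.0846 0.0862]
gauge foot 214 [544.6  69.7] [39.  36.5] 10.41 z [0.025  0.0353 0.0468]
tray 714 [529.  315.8] [ 72.7 187.5] 65.47 z [0.0248 0.029  0.0324]
handle 549 [536.3 319.4] [ 25.6 177.7] 64.82 z [0.0522 0.0
[... 298 characters left out ...]
.  103.6] 5.86 z [0.0912 0.0952 0.0976]
pedalpad 1723 [627.1 -68.4] [89.4 61.4] 5.23 z [0.0452 0.061  0.0729]
0.585 0.0721 0.6 0.0693 0.615 0.0657 0.63 0.0608 0.645 0.0563 0.66 0.0478 0.675 0.0428 0.69 0.0418 
[[  0   0   0   0   0   0   0   0]
 [  0   6  89   9   0   0   0   0]
 [  0 111  21 305 142  32   0   0]
 [  0  54  39 491  70  60   0   0]
 [  0  10 254 135 130   0   0   0]
 [  0   0   0  44  80   0   0   0]
 [  0   0   0 124   0   0   0   0]
 [  0  10  21 104   0   0   0   0]
 [  0 130 164   2   0   0   0   0]
 [  0   0   0   0   0   0   0   0]
 [  0   0   0   0   0   0   0   0]
 [  0  70   0   0   0   0   0   0]
 [  0 218   0   0   0   0   0   0]
 [  0   0   0   0   0   0   0   0]]
```

```bash
cat > f3.py <<'E'
from h import *
exec(open('f.py').read().split("rect('gauge top'")[0])
def show(): 
    rect('tray',.44,.59,.26,.4,.022,.034); q=rect('handle',.44,.575,.28,.4,.05,.09); rect('htop',.44,.575,.28,.4,.08,.09)
    q=q-[.51,.32,0]; print(np.percentile(q,[1,99],axis=0).round(4))
AP=P
for t in ('scene0','side0'):
    P=pts(load(t))[load(t)['depth']>0]; show()
P=AP; show()
a=np.radians(5.9); R=np.array([[np.cos(a),-np.sin(a),0],[np.sin(a),np.cos(a),0],[0,0,1]])
o=np.array([.62,.0766+.1033*(.62-.7709),0]); Q=(AP-o)@R   # feeder frame guess
P=Q
def ext(n,*b):
    q=sel(*b); print(n,len(q),np.percentile(q*1000,[1,50,99],axis=0).round(1).tolist())
print(o)
ext('spout',-.05,.04,-.04,.04,.104,.115)
ext('spout front face',-.05,.0,-.015,.015,.05,.1)
ext('railL',-.12,.08,.03,.07,.013,.022);ext('railR',-.12,.06,-.07,-.03,.013,.022)
ext('body',.13,.3,-.08,.08,.09,.1)
ext('pedal',-.08,.05,-.18,-.08,.05,.09)
E
python3 f3.py
```

```text
tray 716 [502.4 326.6] [ 71.8 133.5] 65.54 z [0.0229 0.0293 0.0326]
handle 294 [471.  340.6] [12.2 43.1] 66.01 z [0.052  0.0775 0.0867]
htop 131 [470.6 340.5] [12.  42.4] 64.93 z [0.0811 0.0851 0.0875]
[[-0.0569  0.0089  0.0504]
 [-0.0187  0.0328  0.0877]]
tray 788 [503.7 327.4] [ 72.7 131.7] 65.47 z [0.0228 0.0286 0.032 ]
handle 404 [471.6 342.8] [11.9 40.8] 66.48 z [0.0523 0.0746 0.0856]
htop 155 [471.7 342.7] [11.2 40.8] 64.23 z [0.0807 0.0844 0.0863]
[[-0.0578  0.0125  0.0503]
 [-0.0188  0.0344  0.0867]]
tray 1504 [502.7 327.4] [ 73.4 133.5] 65.47 z [0.0228 0.0288 0.0324]
handle 698 [471.4 341.6] [14.3 43.1] 66.21 z [0.0522 0.0755 0.0862]
htop 286 [471.  341.4] [14.1 42.4] 64.23 z [0.0808 0.0846 0.0871]
[[-0.0578  0.0096  0.0503]
 [-0.0188  0.0341  0.0875]]
[0.62       0.06101203 0.        ]
spout 342 [[-22.4, -24.4, 104.1], [-3.2, 0.5, 106.8], [39.5, 23.1, 114.7]]
spout front face 189 [[-21.0, -14.6, 52.6], [-18.4, -4.9, 81.5], [-15.7, 10.2, 99.6]]
railL 515 [[-89.8, 30.6, 13.1], [-21.4, 47.4, 17.7], [49.2, 52.7, 21.6]]
railR 93 [[-92.0, -55.3, 13.1], [-39.9, -48.0, 16.6], [48.2, -42.2, 20.6]]
body 2109 [[130.5, -49.1, 90.6], [156.0, 3.6, 95.3], [178.5, 48.5, 98.5]]
pedal 1414 [[-49.8, -157.7, 50.5], [-13.8, -127.2, 63.5], [22.1, -102.6, 74.7]]
```

The measurements are consistent:

| Item | Position (m) | Yaw |
|---|---|---|
| Feeder origin | (.6195, .061) | 5.9° |
| Gauge | (.545, .0675), top .085 | – |
| Tray | (.503, .327) | -24.7° |
| Tray handle | (.4713, .3418), top .085 | – |
| Plate | (.459, -.321), top .020 | 11.9° |
| Vee block, plate frame | (.050, -.054) | – |

The first move goes above the gauge.

Emit:
servo_tool([
  [0.325,0.5715,-0.045,0,0,162.4,0.2],
  [0.325,0.5715,-0.045,0,0,162.4,0.2],
  [0.325,0.5715,-0.045,0,0,162.4,0.2],
  [0.325,0.5715,-0.045,0,0,162.4,0.2],
  [0.325,0.5715,-0.045,0,0,162.4,0.2],
  [0.325,0.5715,-0.045,0,0,162.4,0.2],
  [0.325,0.5715,-0.045,0,0,162.4,0.2],
  [0.325,0.5715,-0.045,0,0,162.4,0.2],
  [0.325,0.5715,-0.045,0,0,162.4,0.2],
  [0.325,0.5715,-0.045,0,0,162.4,0.2],
  [0.325,0.5715,-0.045,0,0,162.4,0.2],
  [0.325,0.5715,-0.045,0,0,162.4,0.2],
  [0.325,0.5715,-0.045,0,0,162.4,0.2],
  [0.325,0.5715,-0.045,0,0,162.4,0.2],
  [0.325,0.5715,-0.045,0,0,162.4,0.2],
  [0.325,0.5715,-0.045,0,0,162.4,0.2],
  [0.325,0.5715,-0.045,0,0,162.4,0.2],
  [0.325,0.5715,-0.045,0,0,162.4,0.2],
  [0.325,0.5715,-0.045,0,0,162.4,0.2],
])

```text
clock: 2.48
tcp_pos: [0.5446, 0.0672, 0.2003]
ee_rot: [-0.051, 0.999, -0.0, -0.0]
contact_force: [-0.3, -0.5, 0.1]
finger_gap: 0.0513
grip_force: 0.0
```

Emit:
servo_tool([
  [0,0,-0.05,0,0,0,0.2],
  [0,0,-0.1,0,0,0,0.2],
  [0,0,-0.144,0,0,0,0.2],
  [0,0,-0.144,0,0,0,0.2],
  [0,0,-0.144,0,0,0,-0.7],
  [0,0,-0.144,0,0,0,-0.7],
  [0,0,-0.144,0,0,0,-0.7],
  [0,0,-0.144,0,0,0,-0.7],
  [0,0,-0.144,0,0,0,-0.7],
])

```text
clock: 3.6
tcp_pos: [0.5459, 0.0672, 0.0584]
ee_rot: [-0.052, 0.999, -0.0, 0.002]
contact_force: [-1.0, -1.3, 7.1]
finger_gap: 0.0218
grip_force: 58.4
```

Emit:
servo_tool([
  [0,0,0.06,0,0,0,-0.7],
  [0,0,0.12,0,0,0,-0.7],
  [0,0,0.17,0,0,0,-0.7],
  [-0.012,-0.045,0.17,0,0,0,-0.7],
  [-0.025,-0.095,0.17,0,0,0,-0.7],
  [-0.038,-0.145,0.17,0,0,0,-0.7],
  [-0.051,-0.195,0.17,0,0,0,-0.7],
  [-0.064,-0.245,0.17,0,0,0,-0.7],
  [-0.077,-0.295,0.17,0,0,0,-0.7],
  [-0.09,-0.345,0.17,0,0,0,-0.7],
  [-0.104,-0.395,0.17,0,0,0,-0.7],
  [-0.115,-0.435,0.17,0,0,0,-0.7],
  [-0.1225,-0.4625,0.16,0,0,0,-0.7],
  [-0.1225,-0.4625,0.12,0,0,0,-0.7],
  [-0.1225,-0.4625,0.08,0,0,0,-0.7],
  [-0.1225,-0.4625,0.05,0,0,0,-0.7],
  [-0.1225,-0.4625,0.035,0,0,0,-0.7],
  [-0.1225,-0.4625,0.027,0,0,0,-0.7],
  [-0.1225,-0.4625,0.027,0,0,0,-0.7],
])

```text
clock: 5.98
tcp_pos: [0.4223, -0.3954, 0.0837]
ee_rot: [-0.052, 0.999, -0.0, 0.0]
contact_force: [-0.4, 0.4, -3.7]
finger_gap: 0.022
grip_force: 60.0
```

```bash
python3 -c "
from h import *
snap('side','side1');c=snap('scene','scene1')
P=np.vstack([pts(load(t))[load(t)['depth']>0] for t in ('scene1','side1')])
q=P[(abs(P[:,0]-.424)<.025)&(abs(P[:,1]+.395)<.025)]
for z in np.arange(.016,.06,.006):
  k=q[(q[:,2]>=z)&(q[:,2]<z+.006)]; print(z.round(3),len(k),k.mean(0).round(4),np.ptp(k,axis=0).round(3))
im=np.hstack([load('scene1')['color'][100:250,150:350],load('side1')['color'][120:270,340:540]])
cv2.imwrite('pics/g1.png',cv2.resize(im,None,fx=2,fy=2,interpolation=3))
"
```

```text
0.016 185 [ 0.4282 -0.388   0.02  ] [0.05  0.049 0.006]
0.022 66 [ 0.4292 -0.3862  0.0235] [0.05  0.049 0.006]
0.028 57 [ 0.4241 -0.3829  0.0311] [0.039 0.031 0.006]
0.034 62 [ 0.4248 -0.3834  0.0371] [0.041 0.029 0.006]
0.04 59 [ 0.4248 -0.3839  0.043 ] [0.038 0.031 0.006]
0.046 54 [ 0.4245 -0.3828  0.0487] [0.039 0.032 0.006]
0.052 64 [ 0.4246 -0.3836  0.0547] [0.039 0.038 0.006]
0.058 123 [ 0.4239 -0.3881  0.061 ] [0.039 0.042 0.006]
```

View pics/g1.png

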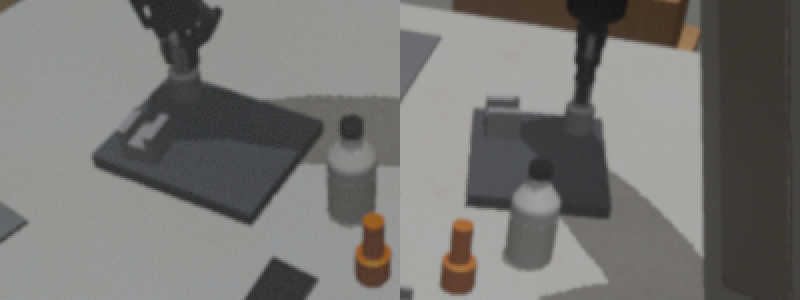

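The gauge is upright and just above the plate at the near-right corner, about 5 mm up (crop at (185,90) and (580,118)). I'll lower it.

Emit:
servo_tool([
  [0,0,-0.003,0,0,0,-0.7],
  [0,0,-0.005,0,0,0,-0.7],
  [0,0,-0.005,0,0,0,-0.7],
])

```text
clock: 6.45
tcp_pos: [0.4222, -0.3954, 0.0785]
ee_rot: [-0.052, 0.999, -0.0, 0.0]
contact_force: [0.3, -0.1, -4.1]
finger_gap: 0.0219
grip_force: 60.4
```

Emit:
servo_tool([
  [0,0,-0.001,0,0,0,-0.7],
  [0,0,-0.0015,0,0,0,-0.7],
  [0,0,-0.0015,0,0,0,-0.7],
])

```text
clock: 6.82
tcp_pos: [0.4223, -0.3955, 0.0784]
ee_rot: [-0.052, 0.999, -0.001, 0.001]
contact_force: [-2.9, 2.8, 11.0]
finger_gap: 0.0223
grip_force: 61.8
```

Emit:
servo_tool([
  [0,0,0,0,0,0,0.2],
  [0,0,0,0,0,0,0.2],
  [0,0,0,0,0,0,0.2],
  [0,0,0.04,0,0,0,0.2],
  [0,0,0.09,0,0,0,0.2],
  [0,0,0.14,0,0,0,0.2],
  [0.0,0.06,0.14,0,0,0,0.2],
  [0.049,0.7373,0.14,0,0,-30.6,0.2],
  [0.049,0.7373,0.14,0,0,-30.6,0.2],
  [0.049,0.7373,0.14,0,0,-30.6,0.2],
  [0.049,0.7373,0.14,0,0,-30.6,0.2],
  [0.049,0.7373,0.14,0,0,-30.6,0.2],
  [0.049,0.7373,0.14,0,0,-30.6,0.2],
  [0.049,0.7373,0.14,0,0,-30.6,0.2],
  [0.049,0.7373,0.14,0,0,-30.6,0.2],
  [0.049,0.7373,0.14,0,0,-30.6,0.2],
  [0.049,0.7373,0.14,0,0,-30.6,0.2],
  [0.049,0.7373,0.14,0,0,-30.6,0.2],
  [0.049,0.7373,0.14,0,0,-30.6,0.2],
  [0.049,0.7373,0.14,0,0,-30.6,0.2],
])

```text
clock: 9.32
tcp_pos: [0.4708, 0.3421, 0.2163]
ee_rot: [0.213, 0.977, -0.0, -0.0]
contact_force: [-0.3, -1.3, -0.6]
finger_gap: 0.0514
grip_force: 0.0
```

```bash
python3 -c "
from h import *
s=arm.get_state();print(s['tcp_pos'],s['ee_rot'])
snap('scene','scene2');c=snap('wrist','wrist2')
P=pts(load('scene2'))
q=P[(abs(P[...,0]-.424)<.03)&(abs(P[...,1]+.395)<.03)&(P[...,2]>.03)]
for a,b in((.03,.056),(.06,.09),(.09,.12)):
  k=q[(q[:,2]>a)&(q[:,2]<b)];print(len(k),k.mean(0).round(4),np.ptp(k,axis=0).round(3))
P=pts(c);q=P[(c['depth']>0)&(P[...,2]>.075)&(P[...,2]<.095)&(P[...,1]>.28)&(P[...,0]<.54)]
print(cv2.minAreaRect((q[:,:2]*1000).astype(np.float32)),len(q),np.median(q[:,2]))
"
```

```text
[0.47082829 0.34207098 0.21630715] [ 2.13130892e-01  9.77023512e-01 -4.23818035e-04 -3.17581865e-04]
143 [ 0.429  -0.3864  0.0437] [0.037 0.04  0.026]
105 [ 0.4257 -0.3903  0.0747] [0.023 0.026 0.029]
101 [ 0.4228 -0.3932  0.1021] [0.026 0.028 0.018]
((470.90606689453125, 343.55950927734375), (9.566908836364746, 40.170047760009766), 65.44548797607422) 780 0.0852025242287762
```

View pics/wrist2.png

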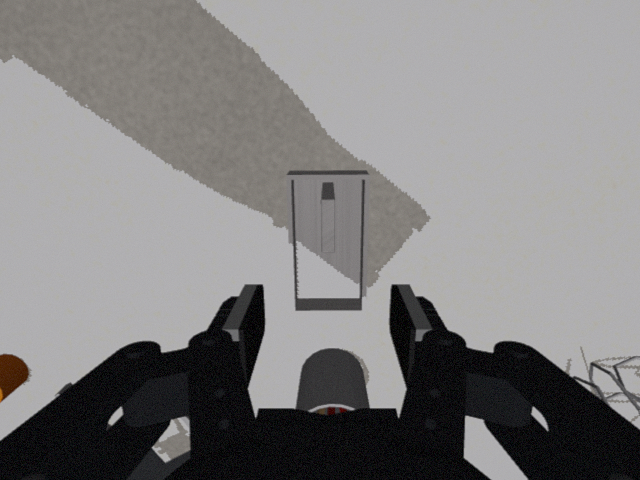

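The gauge stands upright on the plate. In the wrist view the tray handle is at (327,215), aligned between the fingers. I'll descend and grip it.

Emit:
servo_tool([
  [0,0.001,-0.05,0,0,0,0.2],
  [0,0.001,-0.1,0,0,0,0.2],
  [0,0.001,-0.145,0,0,0,0.2],
  [0,0.001,-0.156,0,0,0,0.2],
  [0,0.001,-0.156,0,0,0,-1],
  [0,0.001,-0.156,0,0,0,-1],
  [0,0.001,-0.156,0,0,0,-1],
  [0,0.001,-0.156,0,0,0,-1],
  [0,0.001,-0.156,0,0,0,-1],
  [0,0.001,-0.156,0,0,0,-1],
])

```text
clock: 10.68
tcp_pos: [0.4721, 0.3434, 0.0627]
ee_rot: [0.214, 0.977, 0.001, 0.001]
contact_force: [-0.1, -1.9, 7.0]
finger_gap: 0.0092
grip_force: 62.0
```

Emit:
servo_tool([
  [0,0,0.03,0,0,0,-1],
  [0,0,0.06,0,0,0,-1],
  [0,-0.03,0.06,0,0,3,-1],
  [0.003,-0.07,0.06,0,0,8,-1],
  [0.005,-0.11,0.06,0,0,13,-1],
  [0.008,-0.15,0.06,0,0,18,-1],
  [0.01,-0.19,0.06,0,0,23,-1],
  [0.012,-0.23,0.06,0,0,28,-1],
  [0.013,-0.27,0.06,0,0,30.6,-1],
  [0.013,-0.296,0.06,0,0,30.6,-1],
  [0.013,-0.296,0.06,0,0,30.6,-1],
  [0.013,-0.296,0.04,0,0,30.6,-1],
  [0.013,-0.296,0.02,0,0,30.6,-1],
  [0.013,-0.296,0.007,0,0,30.6,-1],
  [0.013,-0.296,0.007,0,0,30.6,-1],
])

```text
clock: 12.55
tcp_pos: [0.4837, 0.0476, 0.0673]
ee_rot: [-0.052, 0.999, 0.0, -0.001]
contact_force: [0.1, 0.7, -1.8]
finger_gap: 0.0092
grip_force: 60.6
```

```bash
python3 -c "
from h import *
s=arm.get_state();print(s['tcp_pos'],s['ee_rot'])
snap('scene','scene3');snap('side','side3')
P=np.vstack([pts(load(t))[load(t)['depth']>0] for t in ('scene3','side3')])
a=np.radians(5.9); R=np.array([[np.cos(a),-np.sin(a),0],[np.sin(a),np.cos(a),0],[0,0,1]])
Q=(P-[.6195,.061,0])@R
q=Q[(Q[:,0]>-.18)&(Q[:,0]<-.025)&(abs(Q[:,1])<.042)&(Q[:,2]>.026)&(Q[:,2]<.042)]
print(cv2.minAreaRect((q[:,:2]*1000).astype(np.float32)),np.median(q[:,2]))
for y in((.03,.042),(-.042,-.03)):
  k=q[(q[:,1]>y[0])&(q[:,1]<y[1])];print(len(k),cv2.fitLine(k[:,:2].astype(np.float32),2,0,.01,.01).ravel())
im=np.hstack([load('scene3')['color'][180:380,230:430],load('side3')['color'][200:400,200:400]])
cv2.imwrite('pics/g3.png',cv2.resize(im,None,fx=2,fy=2,interpolation=3))
"
```

```text
[0.48367442 0.04762355 0.06729051] [-5.21210813e-02  9.98640514e-01  1.47929498e-04 -7.03509758e-04]
((-102.95574951171875, 1.1375656127929688), (75.224365234375, 134.51394653320312), 89.61918640136719) 0.033311208321109176
450 [ 9.9999994e-01  4.0146339e-04 -1.0087707e-01  3.4160491e-02]
230 [ 0.99997413  0.00719631 -0.09974506 -0.03232269]
```

View pics/g3.png

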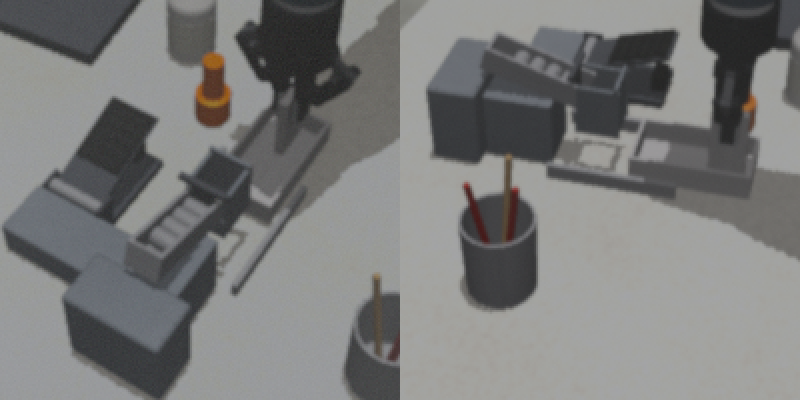

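The tray sits between the rails at feeder (-103, 1) mm, square to the bay and about 4 mm up. Its rim is below the spout's 45 mm. I'll slide it in by 67 mm, lower and release.

Emit:
servo_tool([
  [0.015,0.0015,0,0,0,0,-1],
  [0.03,0.0025,0,0,0,0,-1],
  [0.045,0.004,0,0,0,0,-1],
  [0.06,0.0055,0,0,0,0,-1],
  [0.067,0.006,0,0,0,0,-1],
  [0.067,0.006,-0.003,0,0,0,-1],
  [0.067,0.006,-0.006,0,0,0,-1],
  [0.067,0.006,-0.006,0,0,0,-1],
])

```text
clock: 13.65
tcp_pos: [0.5508, 0.053, 0.0627]
ee_rot: [-0.052, 0.999, -0.0, 0.0]
contact_force: [-2.8, -0.9, 8.0]
finger_gap: 0.0095
grip_force: 62.0
```

Emit:
servo_tool([
  [0,0,0,0,0,0,-0.1],
  [0,0,0,0,0,0,-0.1],
  [0,0,0,0,0,0,-0.1],
  [0,0,0.04,0,0,0,-0.1],
  [0,0,0.08,0,0,0,-0.1],
  [0,0,0.12,0,0,0,-0.1],
  [0.015,-0.04,0.12,0,0,0,-1],
  [0.03,-0.08,0.12,0,0,0,-1],
  [0.047,-0.125,0.12,0,0,0,-1],
  [0.047,-0.125,0.12,0,0,0,-1],
  [0.047,-0.125,0.12,0,0,0,-1],
])

```text
clock: 15.02
tcp_pos: [0.5978, -0.0718, 0.1814]
ee_rot: [-0.052, 0.999, 0.0, -0.0]
contact_force: [-0.1, 0.3, 0.4]
finger_gap: -0.0002
grip_force: 0.0
```

```bash
python3 -c "
from h import *
s=arm.get_state();print(s['tcp_pos'],s['ee_rot'],s['finger_gap'])
snap('scene','scene4');snap('side','side4')
P=np.vstack([pts(load(t))[load(t)['depth']>0] for t in ('scene4','side4')])
a=np.radians(5.9); R=np.array([[np.cos(a),-np.sin(a),0],[np.sin(a),np.cos(a),0],[0,0,1]])
Q=(P-[.6195,.061,0])@R
print('tcp feeder',(s['tcp_pos']-[.6195,.061,0])@R)
q=Q[(Q[:,0]>-.15)&(Q[:,0]<-.022)&(abs(Q[:,1])<.042)&(Q[:,2]>.023)&(Q[:,2]<.034)]
print(cv2.minAreaRect((q[:,:2]*1000).astype(np.float32)),np.percentile(q,[1,50,99],axis=0).round(4))
q=Q[(Q[:,0]>-.06)&(Q[:,0]<.05)&(abs(Q[:,1]+.13)<.035)&(Q[:,2]>.04)&(Q[:,2]<.085)]
print('pad',np.percentile(q,[1,50,99],axis=0).round(4))
"
```

```text
[ 0.59780082 -0.07175352  0.18142485] [-5.15077256e-02  9.98672481e-01  2.55365269e-04 -4.05811248e-04] -0.00023316681247899832
tcp feeder [-0.0352303  -0.12981979  0.18142485]
((-61.688480377197266, -0.20749664306640625), (79.8721923828125, 73.72512817382812), 0.48165321350097656) [[-0.101  -0.0361  0.0232]
 [-0.0769  0.022   0.0289]
 [-0.0228  0.0362  0.0335]]
pad [[-0.0489 -0.1604  0.0405]
 [ 0.0004 -0.1282  0.0592]
 [ 0.0489 -0.1019  0.0743]]
```

The tray is at feeder (-36, 0) mm and flat. Now I'll press the pedal.

Emit:
servo_tool([
  [0,0,-0.05,0,0,0,-1],
  [0,0,-0.09,0,0,0,-1],
  [0,0,-0.105,0,0,0,-1],
  [0,0,-0.112,0,0,0,-1],
  [0,0,-0.119,0,0,0,-1],
  [0,0,-0.123,0,0,0,-1],
  [0,0,-0.126,0,0,0,-1],
  [0,0,-0.126,0,0,0,-1],
])

```text
clock: 16.12
tcp_pos: [0.5976, -0.0712, 0.0574]
ee_rot: [-0.052, 0.999, -0.0, -0.0]
contact_force: [-6.2, 0.3, 10.8]
finger_gap: -0.0001
grip_force: 4.9
```

Emit:
servo_tool([
  [0,0,-0.002,0,0,0,-1],
  [0,0,-0.003,0,0,0,-1],
  [0,0,-0.003,0,0,0,-1],
  [0,0,-0.003,0,0,0,-1],
])

```text
clock: 16.62
tcp_pos: [0.5977, -0.0713, 0.0558]
ee_rot: [-0.052, 0.999, -0.0, 0.0]
contact_force: [-10.9, 0.6, 20.4]
finger_gap: -0.0002
grip_force: 10.0
```

The force rose to 20 N, so the pedal is at its stop. I'll hold it there and watch the rollers.

Emit:
servo_tool([
  [0,0,-0.001,0,0,0,-1],
  [0,0,-0.001,0,0,0,-1],
  [0,0,-0.001,0,0,0,-1],
  [0,0,-0.001,0,0,0,-1],
  [0,0,-0.001,0,0,0,-1],
  [0,0,-0.001,0,0,0,-1],
  [0,0,-0.001,0,0,0,-1],
  [0,0,-0.001,0,0,0,-1],
  [0,0,-0.001,0,0,0,-1],
  [0,0,-0.001,0,0,0,-1],
  [0,0,-0.001,0,0,0,-1],
  [0,0,-0.001,0,0,0,-1],
  [0,0,-0.001,0,0,0,-1],
  [0,0,-0.001,0,0,0,-1],
  [0,0,-0.001,0,0,0,-1],
  [0,0,-0.001,0,0,0,-1],
  [0,0,-0.001,0,0,0,-1],
  [0,0,-0.001,0,0,0,-1],
  [0,0,-0.001,0,0,0,-1],
  [0,0,-0.001,0,0,0,-1],
])

```text
clock: 19.12
tcp_pos: [0.5977, -0.0713, 0.0556]
ee_rot: [-0.052, 0.999, -0.001, 0.001]
contact_force: [-12.0, 0.5, 28.0]
finger_gap: 0.0
grip_force: 13.8
```

```bash
python3 -c "
from h import *
snap('scene','scene5');snap('side','side5')
im=np.hstack([load('scene5')['color'][200:350,250:400],load('side5')['color'][190:340,210:360]])
cv2.imwrite('pics/g5.png',cv2.resize(im,None,fx=2.6,fy=2.6,interpolation=3))
"
```

```text
(no output)
```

View pics/g5.png

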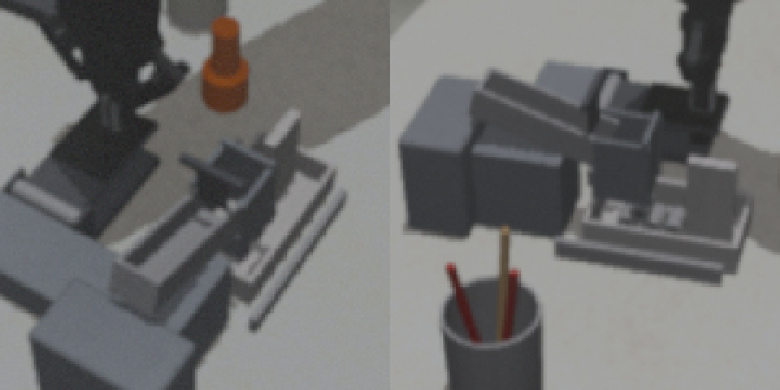

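The channel looks empty and rollers show in the tray under the spout at (610,215). A light spot near the gate at (210,215) is unclear, so I'll hold longer and check whether anything changes.

Emit:
servo_tool([
  [0,0,0,0,0,0,-1],
  [0,0,0,0,0,0,-1],
  [0,0,0,0,0,0,-1],
  [0,0,0,0,0,0,-1],
  [0,0,0,0,0,0,-1],
  [0,0,0,0,0,0,-1],
  [0,0,0,0,0,0,-1],
  [0,0,0,0,0,0,-1],
  [0,0,0,0,0,0,-1],
  [0,0,0,0,0,0,-1],
])

```text
clock: 20.48
tcp_pos: [0.5977, -0.0713, 0.0556]
ee_rot: [-0.052, 0.999, -0.001, 0.001]
contact_force: [-11.8, 0.9, 27.1]
finger_gap: -0.0001
grip_force: 13.8
```

```bash
python3 -c "
from h import *
for t in('scene','side'):
  c=snap(t,t+'6'); d=cv2.absdiff(c['color'],load(t+'5')['color']).max(2); print(t,d[200:350,250:400].max(),(d>40).sum())
c=load('scene6');P=pts(c);a=np.radians(5.9); R=np.array([[np.cos(a),-np.sin(a),0],[np.sin(a),np.cos(a),0],[0,0,1]])
Q=(P-[.6195,.061,0])@R
q=Q[(abs(Q[...,1])<.012)&(Q[...,0]>0)&(Q[...,0]<.125)&(Q[...,2]>.03)]
P0=pts(load('scene0'));Q0=(P0-[.6195,.061,0])@R;q0=Q0[(abs(Q0[...,1])<.012)&(Q0[...,0]>0)&(Q0[...,0]<.125)&(Q0[...,2]>.03)]
for x in np.arange(.0,.125,.008):
  f=lambda q:(q[(q[:,0]>=x)&(q[:,0]<x+.008),2]); print(int(x*1000),[(len(f(k)),np.median(f(k)).round(3),f(k).max().round(3)) if len(f(k)) else 0 for k in(q0,q)])
"
```

```text
scene 14 0
side 7 0
0 [0, 0]
8 [0, 0]
16 [(5, np.float64(0.052), np.float64(0.117)), (18, np.float64(0.076), np.float64(0.102))]
24 [(125, np.float64(0.11), np.float64(0.123)), (190, np.float64(0.122), np.float64(0.144))]
32 [(40, np.float64(0.1), np.float64(0.121)), (27, np.float64(0.083), np.float64(0.143))]
40 [(29, np.float64(0.099), np.float64(0.109)), (20, np.float64(0.085), np.float64(0.109))]
48 [(32, np.float64(0.105), np.float64(0.111)), (22, np.float64(0.087), np.float64(0.111))]
56 [(41, np.float64(0.106), np.float64(0.113)), (19, np.float64(0.089), np.float64(0.092))]
64 [(26, np.float64(0.111), np.float64(0.116)), (23, np.float64(0.092), np.float64(0.117))]
72 [(53, np.float64(0.11), np.float64(0.114)), (24, np.float64(0.094), np.float64(0.118))]
80 [(25, np.float64(0.115), np.float64(0.12)), (25, np.float64(0.096), np.float64(0.12))]
88 [(56, np.float64(0.116), np.float64(0.126)), (31, np.float64(0.099), np.float64(0.126))]
96 [(57, np.float64(0.111), np.float64(0.127)), (22, np.float64(0.101), np.float64(0.128))]
104 [(12, np.float64(0.081), np.float64(0.13)), (10, np.float64(0.08), np.float64(0.13))]
112 [(44, np.float64(0.107), np.float64(0.135)), (42, np.float64(0.084), np.float64(0.136))]
120 [(85, np.float64(0.127), np.float64(0.136)), (88, np.float64(0.128), np.float64(0.136))]
```

The channel is empty and nothing is moving. I'll let the pedal up and go back to above the handle.

Emit:
servo_tool([
  [0,0,0.012,0,0,0,-1],
  [0,0,0.03,0,0,0,-1],
  [0,0,0.08,0,0,0,-1],
  [0,0,0.13,0,0,0,-1],
  [-0.015,0.04,0.13,0,0,0,-0.1],
  [-0.03,0.08,0.13,0,0,0,-0.1],
  [-0.047,0.125,0.13,0,0,0,-0.1],
  [-0.047,0.125,0.13,0,0,0,-0.1],
  [-0.047,0.125,0.13,0,0,0,-0.1],
])

```text
clock: 21.7
tcp_pos: [0.5514, 0.0535, 0.1827]
ee_rot: [-0.052, 0.999, -0.0, 0.001]
contact_force: [0.8, -0.3, 0.6]
finger_gap: 0.0384
grip_force: 0.0
```

```bash
python3 -c "
from h import *
c=snap('wrist','wrist7');s=arm.get_state();print(s['tcp_pos'],s['finger_gap'])
P=pts(c);q=P[(c['depth']>0)&(P[...,2]>.075)&(P[...,2]<.095)&(abs(P[...,1]-.053)<.02)&(P[...,0]<.585)]
print(cv2.minAreaRect((q[:,:2]*1000).astype(np.float32)),len(q),np.median(q[:,2]))
c=snap('scene','scene7');P=pts(c);a=np.radians(5.9); R=np.array([[np.cos(a),-np.sin(a),0],[np.sin(a),np.cos(a),0],[0,0,1]])
Q=(P-[.6195,.061,0])@R
q=Q[(abs(Q[...,0]+.035)<.005)&(abs(Q[...,1]+.13)<.02)];print('pad z',np.median(q[:,2]))
"
```

```text
[0.55153224 0.05298787 0.18243931] 0.03879513969960288
((549.876220703125, 54.197078704833984), (39.88636779785156, 9.712590217590332), 6.116833209991455) 1005 0.0852330610355623
pad z 0.07016237604520692
```

View pics/wrist7.png

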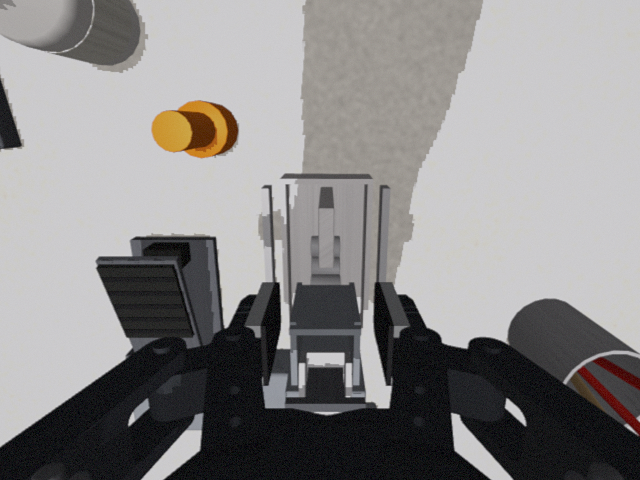

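The pedal is back up (pad at z .070). In the wrist view the handle (325,225) is between the fingers, with rollers in the tray at (325,250) and (325,280). I'll grip the handle.

Emit:
servo_tool([
  [-0.0015,0.0005,-0.05,0,0,0,-0.1],
  [-0.0015,0.0005,-0.1,0,0,0,-0.1],
  [-0.0015,0.0005,-0.12,0,0,0,-0.1],
  [-0.0015,0.0005,-0.12,0,0,0,-0.1],
  [-0.0015,0.0005,-0.12,0,0,0,-1],
  [-0.0015,0.0005,-0.12,0,0,0,-1],
  [-0.0015,0.0005,-0.12,0,0,0,-1],
  [-0.0015,0.0005,-0.12,0,0,0,-1],
  [-0.0015,0.0005,-0.12,0,0,0,-1],
])

```text
clock: 22.92
tcp_pos: [0.5506, 0.0531, 0.0631]
ee_rot: [-0.052, 0.999, -0.001, 0.001]
contact_force: [0.5, -3.7, 6.2]
finger_gap: 0.0094
grip_force: 59.7
```

Emit:
servo_tool([
  [0,0,0.002,0,0,0,-1],
  [0,0,0.005,0,0,0,-1],
  [-0.008,-0.001,0.005,0,0,0,-1],
  [-0.02,-0.002,0.005,0,0,0,-1],
  [-0.033,-0.0035,0.005,0,0,0,-1],
  [-0.046,-0.005,0.005,0,0,0,-1],
  [-0.058,-0.006,0.005,0,0,0,-1],
  [-0.066,-0.007,0.005,0,0,0,-1],
  [-0.07,-0.0072,0.005,0,0,0,-1],
  [-0.07,-0.0072,0.01,0,0,0,-1],
  [-0.07,-0.0072,0.03,0,0,0,-1],
  [-0.07,-0.0072,0.06,0,0,0,-1],
  [-0.07,-0.0072,0.09,0,0,0,-1],
  [-0.07,-0.0072,0.12,0,0,0,-1],
  [-0.07,-0.0072,0.15,0,0,0,-1],
  [-0.07,-0.0072,0.165,0,0,0,-1],
  [-0.07,-0.0072,0.17,0,0,0,-1],
  [-0.07,-0.0072,0.17,0,0,0,-1],
])

```text
clock: 25.18
tcp_pos: [0.4795, 0.0464, 0.2312]
ee_rot: [-0.052, 0.999, 0.0, -0.0]
contact_force: [0.6, 0.6, -5.0]
finger_gap: 0.0093
grip_force: 59.3
```

```bash
python3 -c "
from h import *
snap('scene','scene8');snap('side','side8')
im=np.hstack([load('scene8')['color'][130:330,260:460],load('side8')['color'][100:300,200:400]])
cv2.imwrite('pics/g8.png',cv2.resize(im,None,fx=2,fy=2,interpolation=3))
"
```

```text
(no output)
```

View pics/g8.png

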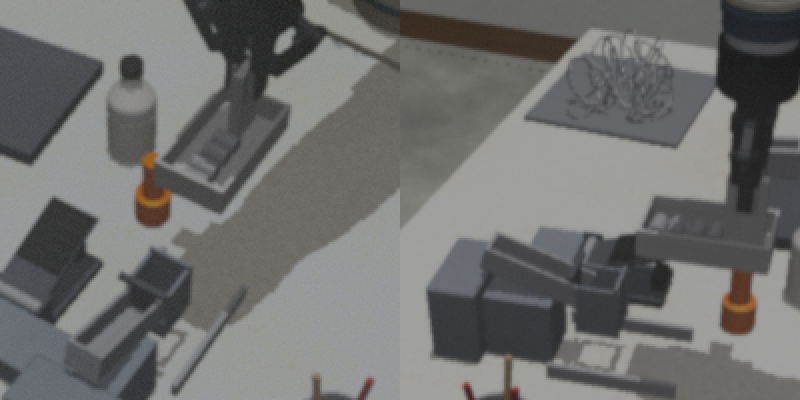

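The tray is lifted level with the rollers in it (row at (210,150) and (690,225)). The load rose by about 3 N, consistent with four rollers. Next I'll carry it to the plate.

Emit:
servo_tool([
  [-0.003,-0.01,0,0,0,0,-1],
  [-0.008,-0.035,0,0,0,0,-1],
  [-0.014,-0.065,0,0,0,1,-1],
  [-0.02,-0.097,0,0,0,2,-1],
  [-0.026,-0.13,0,0,0,2.5,-1],
  [-0.033,-0.163,0,0,0,3,-1],
  [-0.04,-0.196,0,0,0,3.5,-1],
  [-0.046,-0.228,0,0,0,4,-1],
  [-0.052,-0.26,0,0,0,5,-1],
  [-0.058,-0.29,0,0,0,6,-1],
  [-0.063,-0.313,0,0,0,6,-1],
  [-0.065,-0.324,0,0,0,6,-1],
  [-0.065,-0.326,0,0,0,6,-1],
  [-0.065,-0.326,-0.025,0,0,6,-1],
  [-0.065,-0.326,-0.055,0,0,6,-1],
  [-0.065,-0.326,-0.085,0,0,6,-1],
  [-0.065,-0.326,-0.115,0,0,6,-1],
  [-0.065,-0.326,-0.133,0,0,6,-1],
  [-0.065,-0.326,-0.142,0,0,6,-1],
  [-0.065,-0.326,-0.144,0,0,6,-1],
])

```text
clock: 27.78
tcp_pos: [0.4148, -0.2792, 0.0877]
ee_rot: [-0.104, 0.995, 0.0, -0.0]
contact_force: [0.3, -0.0, -2.9]
finger_gap: 0.0096
grip_force: 59.3
```

Emit:
servo_tool([
  [0,0,-0.002,0,0,0,-1],
  [0,0,-0.0035,0,0,0,-1],
  [0,0,-0.0035,0,0,0,-1],
])

```text
clock: 28.15
tcp_pos: [0.4147, -0.2797, 0.0845]
ee_rot: [-0.104, 0.995, -0.0, 0.0]
contact_force: [-0.4, 0.0, -3.9]
finger_gap: 0.0091
grip_force: 59.3
```

Emit:
servo_tool([
  [0,0,-0.001,0,0,0,-1],
  [0,0,-0.002,0,0,0,-1],
  [0,0,-0.002,0,0,0,-1],
])

```text
clock: 28.52
tcp_pos: [0.4147, -0.2798, 0.0831]
ee_rot: [-0.104, 0.995, -0.0, 0.0]
contact_force: [-3.3, 1.6, 5.8]
finger_gap: 0.0091
grip_force: 60.8
```

Contact. I'll release and rise.

Emit:
servo_tool([
  [0,0,0,0,0,0,-0.2],
  [0,0,0,0,0,0,-0.2],
  [0,0,0,0,0,0,-0.2],
  [0,0,0.02,0,0,0,-0.2],
  [0,0,0.06,0,0,0,-0.2],
  [0,0,0.11,0,0,0,-0.2],
  [0,0.05,0.16,0,0,0,-0.2],
  [0,0.11,0.16,0,0,0,-0.2],
  [0,0.16,0.16,0,0,0,-0.2],
  [0,0.16,0.16,0,0,0,-0.2],
  [0,0.16,0.16,0,0,0,-0.2],
])

```text
clock: 29.9
tcp_pos: [0.4149, -0.1197, 0.2424]
ee_rot: [-0.104, 0.995, -0.0, 0.0]
contact_force: [-0.8, -1.1, -0.8]
finger_gap: 0.0342
grip_force: 0.0
```

```bash
python3 -c "
from h import *
snap('scene','scene9');snap('side','side9')
im=np.hstack([load('scene9')['color'][110:230,180:330],load('side9')['color'][140:260,350:500]])
cv2.imwrite('pics/g9.png',cv2.resize(im,None,fx=2.6,fy=2.6,interpolation=3))
P=np.vstack([pts(load(t))[load(t)['depth']>0] for t in ('scene9','side9')])
a=np.radians(11.9); R=np.array([[np.cos(a),-np.sin(a),0],[np.sin(a),np.cos(a),0],[0,0,1]])
Q=(P-[.4588,-.3214,0])@R
def s(x0,x1,y0,y1,z0,z1): return Q[(Q[:,0]>x0)&(Q[:,0]<x1)&(Q[:,1]>y0)&(Q[:,1]<y1)&(Q[:,2]>z0)&(Q[:,2]<z1)]
for n,b in dict(tray=(-.09,.09,0,.11,.042,.054),gauge=(-.09,0,-.11,-.03,.09,.115),vee=(.01,.09,-.1,-.01,.05,.07),tp=(-.07,-.06,0,.11,.044,.054),tm=(.06,.07,0,.11,.044,.054)).items():
  q=s(*b); print(n,len(q),q.mean(0).round(4),cv2.minAreaRect((q[:,:2]*1000).astype(np.float32)),np.median(q[:,2]).round(4))
"
```

```text
tray 951 [0.0056 0.0533 0.0475] ((-0.6504974365234375, 51.35289001464844), (78.06468963623047, 133.56704711914062), 88.90185546875) 0.0478
gauge 157 [-0.0514 -0.0613  0.1016] ((-52.761444091796875, -64.13404846191406), (29.93389892578125, 24.46059799194336), 66.97940063476562) 0.1037
vee 417 [ 0.0514 -0.0538  0.0578] ((49.86762619018555, -55.55731964111328), (50.391788482666016, 53.227088928222656), 4.951796054840088) 0.0586
tp 72 [-0.0627  0.0604  0.049 ] ((-63.83749771118164, 51.716644287109375), (70.85454559326172, 7.354774475097656), 89.91949462890625) 0.0492
tm 123 [0.0634 0.0513 0.0491] ((63.169898986816406, 51.282875061035156), (73.30309295654297, 5.973686218261719), 88.93142700195312) 0.0493
```

View pics/g9.png

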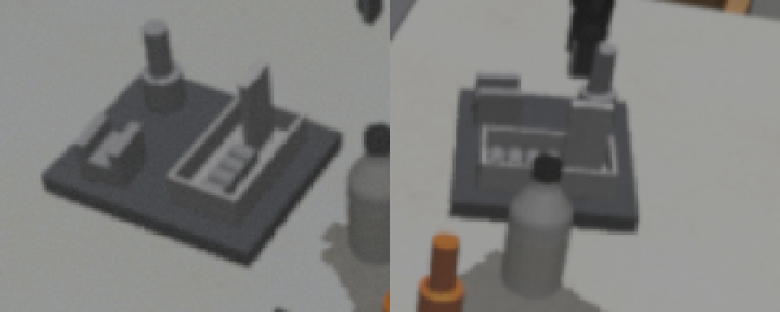

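The tray lies flat at plate (0, 51) mm with four rollers in a row at (495–550,155) in the right crop. The gauge is upright beside it and the vee block hasn't moved. Handing in.

```bash
python3 -c "
from cell import arm
print(arm.close_job())"
```

```text
the job is handed in; nothing more can be done
None
```

The job is handed in at about 30 s: the gauge stands upright on the inspection plate beside the flat tray holding all four rollers, the pedal is back up, and the vee block is unmoved; the bottle and cup were never touched, though I did not re-measure them.

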